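Pull the battery isolator plug of a robot base

TASK

Make the wheeled robot base safe to work on: by its yellow knob, swing the steel keeper off the orange battery plug, then pull the orange plug straight up out of its socket and stand it upright in the empty compartment of the green tray, setting it down gently rather than dropping it. Leave the blue plug in its socket with its keeper over it, and do not disturb the motor in the tray or anything else on the bench.

Things in the scene. Friction and masses are not known exactly. Their poses are not given: they have to be found in the camera images.
- drive_plug: Drive battery plug: rigid one-piece pull plug, bright orange, 97 mm tall, about 150 g, no cable. Origin: centre of its foot, z up along it. Shank 44 x 26 mm (x, y), z 0-44 mm, inside the socket; flange 84 x 40 mm, z 44-52 mm, resting on the socket block; finger grip 52 mm long in x, 18 mm thick in y, z 52-97 mm. It stands by itself on its foot (36 x 26 mm, x -14 to 22 mm).
- drive_socket: Socket of the orange plug, fixed on the robot base's deck: black block 100 x 60 x 48 mm. Origin: centre of its underside, 90 mm above the table; x points to its keeper post (axis at x = 95 mm), z up. The plug stands in it with the same axes, foot 4 mm above this origin. A brass-ended stem shows in the block's -x side (sprung detent).
- drive_knob (a point): On the turning axis of the orange plug's keeper, inside its knob: a yellow upright bar 46 mm long (this point's x), 14 mm thick (y), 38 mm tall, top 15 mm above this point. Under it, 30 mm below this point, the steel arm (22 mm wide, 7 mm thick) reaches 66 mm along this point's -x, over the end of the plug's flange. Axes turn with the keeper, z up.
- drive_keeper (a joint): Angle of the orange plug's keeper, rad, positive anticlockwise from above; 0 = arm straight over the plug, starts within 0.2 of that. Turns either way to stops at -1.6 and 1.6 against light friction (0.06 N m) and stays where it is left. The arm is clear of the flange beyond 0.6 either way; at less it blocks the plug.
- logic_plug: Logic battery plug, not to be pulled: rigid one-piece pull plug, blue, 97 mm tall, about 150 g, no cable. Origin: centre of its foot, z up along it. Shank 44 x 26 mm (x, y), z 0-44 mm, inside the socket; flange 84 x 40 mm, z 44-52 mm, resting on the socket block; finger grip 52 mm long in x, 18 mm thick in y, z 52-97 mm. It stands by itself on its foot (36 x 26 mm, x -14 to 22 mm).
- logic_socket: Socket of the blue plug, fixed on the robot base's deck: black block 100 x 60 x 48 mm. Origin: centre of its underside, 90 mm above the table; x points to its keeper post (axis at x = 95 mm), z up. The plug stands in it with the same axes, foot 4 mm above this origin.
- logic_knob (a point): On the turning axis of the blue plug's keeper, inside its knob: a yellow upright bar 46 mm long (this point's x), 14 mm thick (y), 38 mm tall, top 15 mm above this point. Under it, 30 mm below this point, the steel arm (22 mm wide, 7 mm thick) reaches 66 mm along this point's -x, over the end of the plug's flange. Axes turn with the keeper, z up.
- logic_arm_end (a point): Free end of the blue plug's keeper arm. Leave it.
- rover: Wheeled robot base, fixed: round plywood deck 280 mm across, top 90 mm above the table; origin on the table under its centre. It carries both sockets side by side, 130 mm apart; which is left or right varies. A red stop button stands on the deck's rim at local x = -114 mm, y = 0, its top 125 mm above the table.
- tray: Green open tray, fixed to the bench, 130 x 200 x 30 mm, walls and floor 4 mm; origin centre of its underside. A divider at y = 0 makes two compartments: the one at -y is empty, the one at +y holds the motor. The tray lies left or right of the robot base.
- tray_empty (a point): Centre of the empty compartment, on its floor (4 mm above the table). Compartment inside: 122 mm in x, 94 mm in y, 26 mm deep. Axes as the tray.
- motor: Steel gearmotor 105 x 30 x 30 mm lying in the other compartment. Leave it.
- meter: Orange multimeter 190 x 90 x 45 mm lying on the other side of the robot base from the tray. Leave it.
- driver: Screwdriver, 190 mm, lying on the bench beyond the robot base. Leave it.
- wheel: Spare wheel, 80 mm across, 29 mm thick, lying flat beyond the robot base. Leave it.
- marker: Black marker pen, 130 mm. Leave it.
- drive_grip (a point): Middle of the orange plug's finger grip, on its axis 78 mm above the foot; axes as the plug. Hold it across y. A sprung detent in the socket snaps over a ridge on the shank: pulling straight up takes up to about 15 N (most at 4 to 10 mm), gone after 17 mm; a 45 N grip holds it; the plug is clear of the block 44 mm up.
Things that resemble listed ones, but are neither listed nor needed, are in the scene too. What is shaped like the drive_plug but pink is not meant.

How it is judged:
By the outcome, as a careful person would: the job done as asked, in the order asked, and still so for the second after the job is handed in, with the robot touching nothing.
It also fails if it takes over 58 s, if anything falls off the work surface, if the arm or the gripper's body presses on something with over 40 N, if the wrist force passes 120 N, or if a joint passes its speed limit or range.

ROBOT

A 7-joint arm with a two-finger parallel gripper is mounted at the origin on the work surface. World frame = base frame: x ahead of the robot, y to its left, z up, the work surface at z = 0. Lengths are in m, angles in rad, forces in N, time in s.
With the tool pointing down it reaches from about 0.4 to 0.85 m from the base axis. Payload 10.4 kg.
Tool frame: the origin (TCP) lies between the finger pads; the fingertips stand manip.tip_extent ahead of it and the grasp point (between the pads) lies 6 mm ahead of it (manip.tip_extent is the distance from the TCP to the fingertips, in m); z points along the fingers, y is the line along which they close (so a half turn about z gives the same grasp; the last joint's range is limited). The gripper opens to 85 mm and grips with 20 to 120 N. Pads are 22 mm wide; open, the fingers measure 114 mm over their backs; the gripper's body (76 mm by 85 mm) begins 54 mm behind the grasp point. The pads swing forward as they close: fully open they stand 13 mm farther back than shut.
Start: joints at [1.246, 0.332, -0.065, 1.46, 0.022, 1.35, -0.088], TCP at [0.186, -0.597, 0.256] pointing down, gripper open.
Joint ranges: [-2.6, 2.6], [-0.5, 2.12], [-1.47, 1.34], [0.16, 2.42], [-1.27, 4.41], [0.06, 2.06], [-2.6, 2.6]. Speed limits (rad/s): [2.22, 2.22, 2.79, 2.79, 3.14, 3.14, 3.14].

INTERFACE

Orientations are given as a unit quaternion [x, y, z, w].
In Python, from workcell import get_obs, optics, workorder, manip gives the robot as it stands.
- The arm moves only by the tool jog_arm, never from a script. Its argument "increments" is a list of rows, each a list of 7 numbers: the shift along the tool's x, y, z in m, then the turn, a rotation vector about the tool's x, y, z in rad, then the opening, from -1 (shut) to 1 (fully open). A call has 1 to 5 rows; each row is the pose to reach, as a shift and turn from the pose commanded when the call began, along the tool's axes at that moment; what a row does not reach only later rows make up. A row lasts 1/12 s, in which the tool goes at most 41.7 mm and 7.16 degrees, less where a joint would pass 70% of its speed; a pose out of reach is approached as far as the arm can. A call with a gripper value outside its range is refused whole. The fingers move at their own pace and stop on an object; "grip_force" is the grip in N (left out, the last holds). Time passes only in rows, so rows that repeat a pose let the fingers close. It gives the time, the measured TCP pose, the force, the opening and the grip force at its end, in the units of the state.
- get_obs(): the state, without advancing time (a new reading comes with each control period).
- optics.camera(name): name is "scene" or "top" or "wrist"; returns a dict with "color" (400x640x3 uint8, red, green, blue), "depth" (400x640 float32, m along the optical axis (not along the pixel's ray), 0 where there is no reading), "K" (3x3 intrinsics, pixels), "R" (3x3) and "t" (3): a world point X has camera coordinates R X + t. Camera axes: x right, y down, z forward; pixel columns grow to the right and rows downward; lengths in m; the calibration is good to about 2 mm. The wrist camera is an equidistant fisheye: a pixel r from the principal point sees the ray r / f radians off the axis. A picture is of the moment at which its call begins.
- workorder.hand_in(): hands the job in; it is judged then, once.
The state is a dict: "clock": time; "joint_pos": joint angles; "joint_velocities": joint speeds; "tau": joint torques, N m; "position": TCP position; "ee_rot": TCP orientation; "ft_force": force on the tool from outside, world axes, zero at the start; "torque": the same for the moment, N m; "grip_width": opening from 0.0 (shut) to 1.0 (fully open); "grasp_force": force on a finger pad.
Only numpy, scipy, OpenCV 4.12 (cv2) and the standard library are available. Lean on these libraries where they do the work, as an engineer would, in place of code of your own. Each camera call takes 0.05 s, during which the arm holds its last target. There are 200 camera calls.

## Working session

There is one attempt and no reset: what is moved stays moved. The work goes in short steps, Python scripts to look and compute and a tool call to move; the robot and the scene stay as the last step left them, time stands still between calls to the robot, and variables do not carry over. Pictures are saved under pics/ and viewed, at most 10 in all, crops included, and the job is handed in when it is done.

Besides the shell and the picture viewer there is one more tool, called after "Emit:" as name(argument=value, ...) on one line, values as JSON. jog_arm: Moves the arm, as the interface text tells. Its arguments: {"type":"object","properties":{"increments":{"type":"array"},"grip_force":{"type":"number"}},"required":["increments"]}

```bash
mkdir -p pics; cat > h.py <<'E'
import numpy as np, cv2
from scipy.spatial.transform import Rotation as Rot
from workcell import get_obs, optics, workorder, manip
def world(c):
    K,R,t=[np.array(c[k]) for k in("K","R","t")]
    d=c["depth"]; v,u=np.mgrid[:d.shape[0],:d.shape[1]]
    P=np.stack([(u-K[0,2])/K[0,0]*d,(v-K[1,2])/K[1,1]*d,d],-1)
    W=(P-t)@R; W[d==0]=np.nan
    return W
E
python3 - <<'E'
from h import *
for n in("scene","top"):
    c=optics.camera(n); cv2.imwrite(f"pics/{n}0.png",c["color"][...,::-1]); np.savez(f"{n}0.npz",**c)
o=get_obs(); print({k:np.round(v,3) for k,v in o.items()}, manip.tip_extent)
E
```

```text
{'clock': np.float64(0.1), 'joint_pos': array([ 1.246,  0.333, -0.065,  1.461,  0.022,  1.35 , -0.088]), 'joint_velocities': array([-0.002, -0.   , -0.001, -0.003, -0.   , -0.001,  0.   ]), 'tau': array([ 2.0000e-03, -6.2674e+01,  4.9000e-02, -3.9243e+01,  1.6000e-02,
        7.0000e-03, -0.0000e+00]), 'position': array([ 0.186, -0.596,  0.256]), 'ee_rot': array([ 0.989,  0.15 , -0.   , -0.001]), 'ft_force': array([-0.585, -0.531, -0.245]), 'torque': array([ 0.021,  0.009, -0.022]), 'grasp_force': np.float64(0.0), 'grip_width': np.float64(1.0)} 0.025
```

View pics/top0.png

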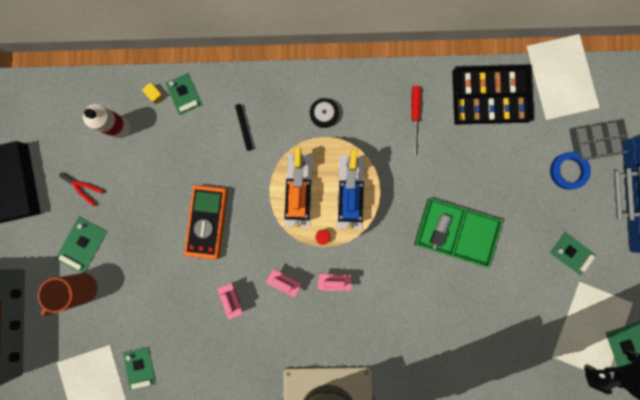

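View pics/scene0.png

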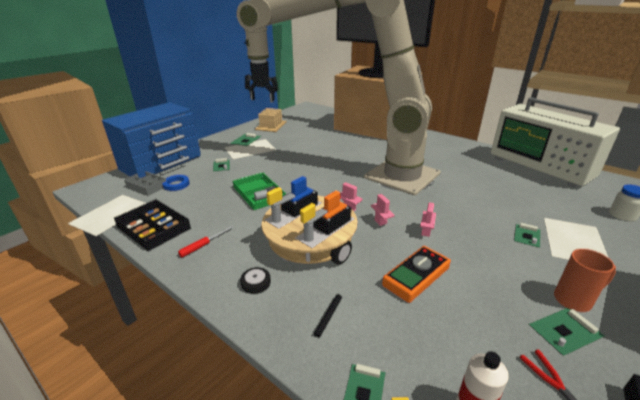

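Top view: the orange plug is at (298,198), its yellow knob at (297,158). The blue plug is at (350,200), the tray at (460,232) with the motor in its left half, and the empty half at (478,237). 
Possible mix-ups: pink decoys (230,300), (284,283), (335,282), the orange multimeter (207,222), the blue plug (350,200), and the blue plug's knob (352,158). I choose the orange plug on the deck at (298,198) and will check it in a close crop.

```bash
python3 - <<'E'
from h import *
c=dict(np.load("top0.npz")); W=world(c); hsv=cv2.cvtColor(c["color"],cv2.COLOR_RGB2HSV)
print("m/px", W[200,300],W[200,301])
def rep(n,box,h0,h1,z0,z1,s=130):
    u0,v0,u1,v1=box; m=np.zeros(hsv.shape[:2],bool); m[v0:v1,u0:u1]=1
    m&=(hsv[...,0]>=h0)&(hsv[...,0]<=h1)&(hsv[...,1]>s)&(W[...,2]>z0)&(W[...,2]<z1)
    p=W[m]; 
    if len(p)<4: print(n,len(p));return
    r=cv2.minAreaRect(p[:,:2].astype(np.float32)*1000)
    w,V=np.linalg.eigh(np.cov(p[:,:2].T)); a=np.degrees(np.arctan2(V[1,1],V[0,1]))
    print(n,len(p),np.round(p.mean(0),4),"z",np.round(np.percentile(p[:,2],[5,50,95]),3),"rect",np.round(r[0],1),np.round(r[1],1),round(r[2],1),"pca",round(a,1))
b=(270,140,325,250)
rep("orange",b,0,17,.1,.3); rep("orangegrip",b,0,17,.17,.22); rep("orangefl",b,0,17,.135,.16)
rep("knobO",b,20,35,.15,.25); 
b2=(326,140,385,228)
rep("bluegrip",b2,100,130,.17,.22); rep("knobB",b2,20,35,.15,.25)
rep("button",(310,225,340,250),0,180,.11,.14)
rep("tray",(405,185,515,275),45,80,-.01,.05); rep("traytop",(405,185,515,275),45,80,.02,.05)
im=c["color"][...,::-1]
a=cv2.resize(im[140:250,265:385],(480,440),interpolation=cv2.INTER_CUBIC)
s=dict(np.load("scene0.npz"))["color"][...,::-1]
b=cv2.resize(s[170:270,255:365],(320,290),interpolation=cv2.INTER_CUBIC)
o=np.zeros((440,800,3),np.uint8);o[:,:480]=a;o[:290,480:]=b
cv2.imwrite("pics/crop1.png",o)
# tray rectangle, divider
g=np.zeros(hsv.shape[:2],bool);g[185:275,405:515]=1;g&=(hsv[...,0]>45)&(hsv[...,0]<80)&(hsv[...,1]>130)
E
```

```text
m/px [0.54894601 0.05218371 0.16229481] [0.54983943 0.0507225  0.14675415]
orange 766 [0.535  0.0523 0.1521] z [0.123 0.146 0.193] rect [518.2  48.4] [171.7  69.3] 20.1 pca -153.4
orangegrip 178 [0.5539 0.0602 0.1901] z [0.184 0.191 0.195] rect [553.3  60.1] [18.1 48.9] 89.2 pca 177.1
orangefl 457 [0.5465 0.0611 0.1447] z [0.137 0.145 0.15 ] rect [554.3  62. ] [46.5 89.7] 88.8 pca 176.4
knobO 131 [0.6479 0.0543 0.1917] z [0.163 0.194 0.197] rect [648.1  56.7] [16.9 44.5] 88.0 pca 177.2
bluegrip 174 [ 0.5458 -0.0682  0.1909] z [0.188 0.191 0.195] rect [545.9 -68.3] [16.3 48.8] 88.6 pca 177.9
knobB 132 [ 0.6393 -0.0738  0.1925] z [0.173 0.195 0.198] rect [640.5 -75.2] [15.9 45.1] 83.3 pca 173.2
button 183 [0.4617 0.001  0.1232] z [0.117 0.124 0.127] rect [462.3   1.4] [36.8 34.2] 89.1 pca 78.3
tray 3330 [ 0.4631 -0.3656  0.0087] z [0.001 0.005 0.03 ] rect [ 463.9 -354.8] [200.7 128.1] 71.4 pca 69.5
traytop 502 [ 0.4667 -0.3577  0.0282] z [0.022 0.029 0.034] rect [ 463.9 -354.8] [200.7 128.1] 71.4 pca 70.4
```

View pics/crop1.png

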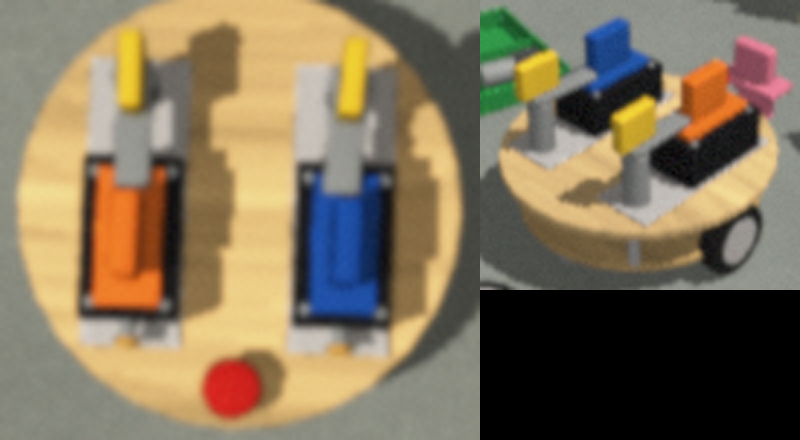

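The crop confirms the choice: the orange plug is seated at left with its steel arm over the flange and the yellow knob above it, and the blue plug is to the right. The pink decoys are off the deck. Next I plan the transit to the knob.

```bash
cat >> h.py <<'E'
def T(x,y,z,yaw):
    a=np.radians(yaw); return np.array([x,y,z]), Rot.from_euler("z",a)*Rot.from_euler("x",np.pi)
def inc(a,b):
    return np.round(np.r_[a[1].inv().apply(b[0]-a[0]),(a[1].inv()*b[1]).as_rotvec()],4)
def now():
    o=get_obs(); return np.array(o["position"]),Rot.from_quat(o["ee_rot"])
def plan(*wps):
    p=now()
    for w in wps: q=T(*w); print(inc(p,q).tolist()); p=q
E
python3 - <<'E'
from h import *
a=np.array([.186,-.597,.256,17.3]);b=np.array([.648,.056,.27,177.5])
plan(*[a+(b-a)*i/6 for i in range(1,7)])
E
```

```text
[0.106, -0.0804, -0.0026, -0.0013, -0.0003, -0.4661]
[0.131, -0.0248, -0.0023, 0.0, 0.0, -0.466]
[0.1282, 0.0367, -0.0023, 0.0, 0.0, -0.466]
[0.098, 0.0904, -0.0023, 0.0, 0.0, -0.466]
[0.047, 0.1248, -0.0023, -0.0, 0.0, -0.466]
[-0.0141, 0.1326, -0.0023, 0.0, 0.0, -0.466]
```

Emit:
jog_arm(increments=[[0.021,-0.016,-0.001,0,0,-0.093,1],[0.042,-0.032,-0.001,0,0,-0.186,1],[0.064,-0.048,-0.002,0,0,-0.28,1],[0.085,-0.064,-0.002,0,0,-0.373,1],[0.106,-0.08,-0.003,0,0,-0.466,1]])

```text
clock: 0.52
position: [0.2637, -0.4875, 0.2588]
ee_rot: [0.926, 0.377, -0.0, -0.0]
ft_force: [0.2, -0.9, 0.6]
grip_width: 0.997
grasp_force: 0.0
```

Emit:
jog_arm(increments=[[0.026,-0.005,-0.001,0,0,-0.093,1],[0.052,-0.01,-0.001,0,0,-0.186,1],[0.079,-0.015,-0.002,0,0,-0.28,1],[0.105,-0.02,-0.002,0,0,-0.373,1],[0.131,-0.025,-0.002,0,0,-0.466,1]])

```text
clock: 0.93
position: [0.3406, -0.3786, 0.2611]
ee_rot: [0.814, 0.58, -0.0, -0.0]
ft_force: [0.6, -0.3, 0.5]
grip_width: 0.999
grasp_force: 0.0
```

Emit:
jog_arm(increments=[[0.026,0.007,-0.001,0,0,-0.093,1],[0.051,0.015,-0.001,0,0,-0.186,1],[0.077,0.022,-0.002,0,0,-0.28,1],[0.102,0.03,-0.002,0,0,-0.373,1],[0.128,0.037,-0.002,0,0,-0.466,1]])

```text
clock: 1.35
position: [0.4178, -0.2702, 0.2631]
ee_rot: [0.658, 0.753, -0.0, -0.0]
ft_force: [0.4, -0.8, 0.6]
grip_width: 0.998
grasp_force: 0.0
```

```bash
python3 - <<'E'
from h import *
p=now();print(np.round(get_obs()["joint_pos"],2),get_obs()["clock"],p[0].round(4),p[1].apply([1,0,0]).round(3))
a=np.r_[p[0],97.4];b=np.array([.648,.056,.27,177.5])
plan(*[a+(b-a)*i/3 for i in range(1,4)])
E
```

```text
[ 0.93  0.08 -0.47  1.76  0.04  1.32  0.59] 1.35 [ 0.4178 -0.2702  0.2631] [-0.133  0.991  0.   ]
[0.0976, 0.0905, -0.0023, -0.0003, -0.0001, -0.4617]
[0.047, 0.1245, -0.0023, -0.0, 0.0, -0.466]
[-0.0139, 0.1324, -0.0023, 0.0, 0.0, -0.466]
```

Emit:
jog_arm(increments=[[0.02,0.018,0,0,0,-0.093,1],[0.039,0.036,-0.001,0,0,-0.186,1],[0.059,0.054,-0.002,0,0,-0.28,1],[0.078,0.072,-0.002,0,0,-0.373,1],[0.098,0.0905,-0.002,0,0,-0.464,1]])

```text
clock: 1.77
position: [0.4949, -0.1615, 0.2652]
ee_rot: [0.468, 0.884, -0.0, -0.0]
ft_force: [0.4, -0.0, -0.8]
grip_width: 1.001
grasp_force: 0.0
```

Emit:
jog_arm(increments=[[0.009,0.025,0,0,0,-0.093,1],[0.019,0.05,-0.001,0,0,-0.186,1],[0.028,0.075,-0.002,0,0,-0.28,1],[0.038,0.1,-0.002,0,0,-0.373,1],[0.047,0.1245,-0.002,0,0,-0.466,1]])

```text
clock: 2.18
position: [0.5719, -0.0527, 0.2671]
ee_rot: [0.251, 0.968, -0.0, -0.0]
ft_force: [0.1, 0.6, -0.3]
grip_width: 0.998
grasp_force: 0.0
```

Emit:
jog_arm(increments=[[-0.003,0.027,0,0,0,-0.093,1],[-0.006,0.053,-0.001,0,0,-0.186,1],[-0.008,0.08,-0.002,0,0,-0.28,1],[-0.011,0.106,-0.002,0,0,-0.373,1],[-0.014,0.132,-0.002,0,0,-0.466,1]])

```text
clock: 2.6
position: [0.6488, 0.0552, 0.2689]
ee_rot: [0.021, 1.0, -0.0, -0.0]
ft_force: [0.4, -0.1, 0.7]
grip_width: 0.999
grasp_force: 0.0
```

```bash
python3 - <<'E'
from h import *
print(np.round(get_obs()["joint_pos"],2),get_obs()["clock"],now()[0].round(4))
plan((.648,.056,.188,177.3))
c=optics.camera("wrist"); cv2.imwrite("pics/wrist1.png",c["color"][...,::-1])
E
```

```text
[ 0.4   0.5  -0.8   1.33  0.35  1.45  1.15] 2.6 [0.6488 0.0552 0.2689]
[0.0008, 0.0008, 0.0809, -0.0002, -0.0006, 0.0055]
```

View pics/wrist1.png

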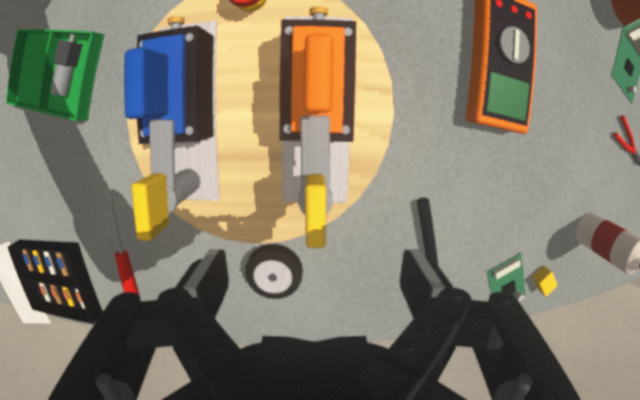

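Wrist view: the yellow knob (315,210) is centred between the open fingers (about 205 and 420), and both sockets are clear of them. Descend and grip.

Emit:
jog_arm(increments=[[0,0,0.02,0,0,0,1],[0,0,0.04,0,0,0,1],[0.001,0.001,0.06,0,0,0,1],[0.001,0.001,0.073,0,0,0.005,1],[0.001,0.001,0.081,0,0,0.005,1]])

```text
clock: 3.07
position: [0.6466, 0.055, 0.1862]
ee_rot: [0.026, 1.0, -0.0, -0.001]
ft_force: [0.2, 0.9, 0.3]
grip_width: 1.0
grasp_force: 0.0
```

Emit:
jog_arm(increments=[[0,0,0,0,0,0,-1],[0,0,0,0,0,0,-1],[0,0,0,0,0,0,-1],[0,0,0,0,0,0,-1],[0,0,0,0,0,0,-1]], grip_force=30)

```text
clock: 3.48
position: [0.6478, 0.0554, 0.1893]
ee_rot: [0.025, 1.0, -0.0, 0.001]
ft_force: [0.5, -0.0, -0.5]
grip_width: 0.298
grasp_force: 0.0
```

Emit:
jog_arm(increments=[[0,0,0,0,0,0,-1],[0,0,0,0,0,0,-1],[0,0,0,0,0,0,-1],[0,0,0,0,0,0,-1],[0,0,0,0,0,0,-1]])

```text
clock: 3.9
position: [0.6477, 0.056, 0.1891]
ee_rot: [0.025, 1.0, 0.0, 0.001]
ft_force: [1.0, 2.9, 6.1]
grip_width: 0.155
grasp_force: 33.2
```

Knob gripped. Turn it clockwise from above, which is + about the tool's z.

Emit:
jog_arm(increments=[[0,0,0,0,0,0.06,-1],[0,0,0,0,0,0.13,-1],[0,0,0,0,0,0.21,-1],[0,0,0,0,0,0.3,-1],[0,0,0,0,0,0.38,-1]])

```text
clock: 4.32
position: [0.6477, 0.056, 0.1891]
ee_rot: [0.216, 0.976, 0.0, 0.001]
ft_force: [-0.3, 3.2, 5.9]
grip_width: 0.158
grasp_force: 33.3
```

Emit:
jog_arm(increments=[[0,0,0,0,0,0.09,-1],[0,0,0,0,0,0.18,-1],[0,0,0,0,0,0.27,-1],[0,0,0,0,0,0.36,-1],[0,0,0,0,0,0.45,-1]])

```text
clock: 4.73
position: [0.6476, 0.056, 0.1892]
ee_rot: [0.428, 0.904, 0.001, 0.0]
ft_force: [0.3, 2.3, 5.6]
grip_width: 0.16
grasp_force: 33.3
```

Emit:
jog_arm(increments=[[0,0,0,0,0,0.09,-1],[0,0,0,0,0,0.18,-1],[0,0,0,0,0,0.27,-1],[0,0,0,0,0,0.36,-1],[0,0,0,0,0,0.42,-1]])

```text
clock: 5.15
position: [0.6475, 0.0559, 0.1891]
ee_rot: [0.607, 0.795, 0.0, 0.0]
ft_force: [-0.5, 3.1, 6.2]
grip_width: 0.159
grasp_force: 33.4
```

Emit:
jog_arm(increments=[[0,0,0,0,0,0,0],[0,0,0,0,0,0,0],[0,0,0,0,0,0,0],[0,0,0,0,0,0,0],[0,0,0,0,0,0,0]])

```text
clock: 5.57
position: [0.6473, 0.055, 0.188]
ee_rot: [0.605, 0.796, -0.0, -0.0]
ft_force: [0.3, 0.2, 0.2]
grip_width: 0.501
grasp_force: 0.0
```

Emit:
jog_arm(increments=[[0,0,-0.012,0,0,0,0],[0,0,-0.03,0,0,0,0],[0,0,-0.05,0,0,0,0],[0,0,-0.068,0,0,0,0],[0,0,-0.08,0,0,0,0]])

```text
clock: 5.98
position: [0.6478, 0.0554, 0.2713]
ee_rot: [0.605, 0.796, 0.001, 0.001]
ft_force: [-1.0, -0.2, -0.5]
grip_width: 0.494
grasp_force: 0.0
```

```bash
python3 - <<'E'
from h import *
o=get_obs();print(np.round(o["joint_pos"],2),o["clock"],now()[0].round(4),o["ee_rot"])
p=now();a=np.r_[p[0],105.3];b=np.array([.5535,.0605,.268,177.0])
plan(*[a+(b-a)*i/3 for i in range(1,4)])
c=optics.camera("top"); cv2.imwrite("pics/top2.png",cv2.resize(c["color"][140:250,265:385,::-1],(480,440),interpolation=cv2.INTER_CUBIC))
W=world(c);hsv=cv2.cvtColor(c["color"],cv2.COLOR_RGB2HSV)
m=(hsv[...,0]<18)&(hsv[...,1]>130)&(W[...,2]>.17)&(W[...,2]<.22)&(abs(W[...,1]-.06)<.03)&(abs(W[...,0]-.55)<.05)
q=W[m];print(m.sum(),q.mean(0) if m.any() else 0, cv2.minAreaRect(q[:,:2].astype(np.float32)*1000))
E
```

```text
[ 0.25  0.44 -0.57  1.34  0.23  1.42 -0.04] 5.9833 [0.6478 0.0554 0.2713] [0.60539801 0.79592183 0.00086911 0.00096652]
[0.01, -0.0299, 0.001, 0.0024, 0.001, -0.4139]
[0.0212, -0.0233, 0.0011, 0.0, 0.0, -0.4171]
[0.0288, -0.0127, 0.0011, -0.0, 0.0, -0.4171]
0 0 ((0.0, 0.0), (0.0, 0.0), 0.0)
```

View pics/top2.png

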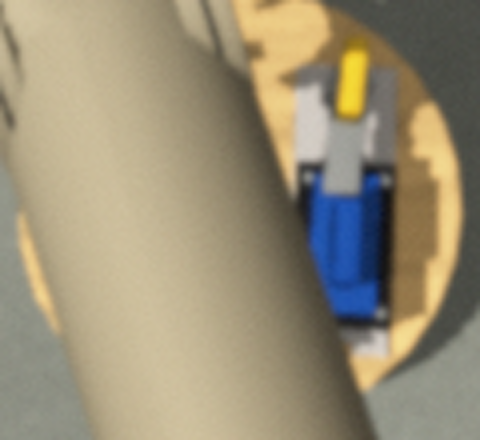

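The robot's arm hides the orange side in this view, while the blue plug and its keeper look unchanged. I'll move over the orange plug and check with the wrist camera.

Emit:
jog_arm(increments=[[0.002,-0.006,0,0,0,-0.083,1],[0.004,-0.012,0,0,0,-0.166,1],[0.006,-0.018,0.001,0,0,-0.25,1],[0.008,-0.024,0.001,0,0,-0.332,1],[0.01,-0.03,0.001,0,0,-0.414,1]])

```text
clock: 6.45
position: [0.6153, 0.0569, 0.2668]
ee_rot: [0.427, 0.904, -0.0, -0.0]
ft_force: [0.7, 0.1, -0.2]
grip_width: 0.998
grasp_force: 0.0
```

Emit:
jog_arm(increments=[[0.004,-0.005,0,0,0,-0.083,1],[0.008,-0.009,0,0,0,-0.167,1],[0.013,-0.014,0.001,0,0,-0.25,1],[0.017,-0.019,0.001,0,0,-0.334,1],[0.021,-0.023,0.001,0,0,-0.417,1]])

```text
clock: 6.87
position: [0.5841, 0.0586, 0.2659]
ee_rot: [0.231, 0.973, -0.0, -0.0]
ft_force: [0.2, -0.3, -0.4]
grip_width: 1.003
grasp_force: 0.0
```

Emit:
jog_arm(increments=[[0.006,-0.003,0,0,0,-0.083,1],[0.012,-0.005,0,0,0,-0.167,1],[0.017,-0.008,0.001,0,0,-0.25,1],[0.023,-0.01,0.001,0,0,-0.334,1],[0.029,-0.013,0.001,0,0,-0.417,1]])

```text
clock: 7.28
position: [0.5524, 0.0603, 0.2649]
ee_rot: [0.024, 1.0, -0.0, -0.0]
ft_force: [-0.2, -0.5, -0.8]
grip_width: 1.003
grasp_force: 0.0
```

```bash
python3 - <<'E'
from h import *
o=get_obs();print(np.round(o["joint_pos"],2),o["clock"],now()[0].round(4),o["ee_rot"].round(4))
plan((.5535,.0605,.178,177.0))
c=optics.camera("wrist"); cv2.imwrite("pics/wrist2.png",c["color"][...,::-1])
E
```

```text
[ 0.49  0.27 -0.8   1.6   0.19  1.36  1.19] 7.2833 [0.5524 0.0603 0.2649] [ 2.420e-02  9.997e-01 -1.000e-04 -3.000e-04]
[-0.0011, 0.0003, 0.0869, -0.0001, -0.0006, 0.004]
```

View pics/wrist2.png

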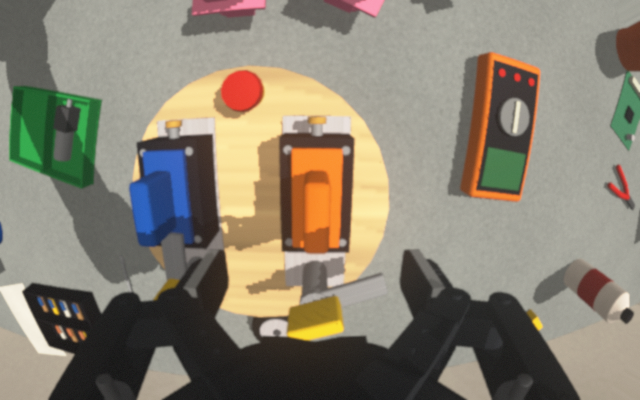

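The wrist view shows the keeper arm swung clear to the right (345,290) and the orange flange free. The grip (317,210) is centred between the fingers, and the blue side is intact. Descend and grip.

Emit:
jog_arm(increments=[[0,0,0.02,0,0,0,1],[-0.001,0,0.042,0,0,0.004,1],[-0.001,0,0.064,0,0,0.004,1],[-0.001,0,0.079,0,0,0.004,1],[-0.001,0,0.087,0,0,0.004,1]])

```text
clock: 7.75
position: [0.5531, 0.0598, 0.176]
ee_rot: [0.029, 1.0, -0.0, -0.001]
ft_force: [-0.4, 0.5, 0.0]
grip_width: 1.0
grasp_force: 0.0
```

Emit:
jog_arm(increments=[[0,0,0,0,0,0,-1],[0,0,0,0,0,0,-1],[0,0,0,0,0,0,-1],[0,0,0,0,0,0,-1],[0,0,0,0,0,0,-1]], grip_force=60)

```text
clock: 8.17
position: [0.5544, 0.0603, 0.1792]
ee_rot: [0.029, 1.0, -0.0, 0.001]
ft_force: [0.2, 0.6, -0.5]
grip_width: 0.298
grasp_force: 0.0
```

Emit:
jog_arm(increments=[[0,0,0,0,0,0,-1],[0,0,0,0,0,0,-1],[0,0,0,0,0,0,-1],[0,0,0,0,0,0,-1],[0,0,0,0,0,0,-1]])

```text
clock: 8.58
position: [0.5544, 0.0608, 0.1791]
ee_rot: [0.028, 1.0, 0.0, 0.001]
ft_force: [-0.9, 2.9, 5.7]
grip_width: 0.2
grasp_force: 60.7
```

Emit:
jog_arm(increments=[[0,0,-0.003,0,0,0,-1],[0,0,-0.006,0,0,0,-1],[0,0,-0.01,0,0,0,-1],[0,0,-0.014,0,0,0,-1],[0,0,-0.018,0,0,0,-1]])

```text
clock: 9.0
position: [0.5541, 0.0606, 0.1955]
ee_rot: [0.028, 1.0, 0.001, 0.0]
ft_force: [4.8, 3.6, -7.5]
grip_width: 0.204
grasp_force: 60.4
```

Emit:
jog_arm(increments=[[0,0,-0.005,0,0,0,-1],[0,0,-0.01,0,0,0,-1],[0,0,-0.015,0,0,0,-1],[0,0,-0.02,0,0,0,-1],[0,0,-0.025,0,0,0,-1]])

```text
clock: 9.42
position: [0.5537, 0.0605, 0.2216]
ee_rot: [0.028, 1.0, 0.0, -0.0]
ft_force: [-0.2, 5.1, -3.3]
grip_width: 0.203
grasp_force: 61.1
```

Emit:
jog_arm(increments=[[0,0,-0.015,0,0,0,-1],[0,0,-0.035,0,0,0,-1],[0,0,-0.055,0,0,0,-1],[0,0,-0.075,0,0,0,-1],[0,0,-0.09,0,0,0,-1]])

```text
clock: 9.83
position: [0.5541, 0.0591, 0.3134]
ee_rot: [0.029, 1.0, -0.001, 0.001]
ft_force: [-0.2, 0.7, -1.8]
grip_width: 0.207
grasp_force: 61.5
```

```bash
python3 - <<'E'
from h import *
o=get_obs();print(np.round(o["joint_pos"],2),o["clock"],now()[0].round(4),o["ee_rot"].round(4),o["grasp_force"])
p=now();a=np.r_[p[0],176.8];b=np.array([.448,-.401,.31,161.4])
plan(*[a+(b-a)*i/4 for i in range(1,5)])
c=optics.camera("wrist"); cv2.imwrite("pics/wrist3.png",c["color"][...,::-1])
E
```

```text
[ 0.49  0.24 -0.8   1.52  0.18  1.45  1.19] 9.8333 [0.5541 0.0591 0.3134] [ 2.900e-02  9.996e-01 -9.000e-04  7.000e-04] 61.535528898239136
[0.0198, -0.1164, 0.001, -0.0016, 0.0015, 0.0651]
[0.0122, -0.1174, 0.0009, 0.0, -0.0, 0.0672]
[0.0043, -0.118, 0.0009, 0.0, -0.0, 0.0672]
[-0.0036, -0.118, 0.0009, -0.0, -0.0, 0.0672]
```

View pics/wrist3.png

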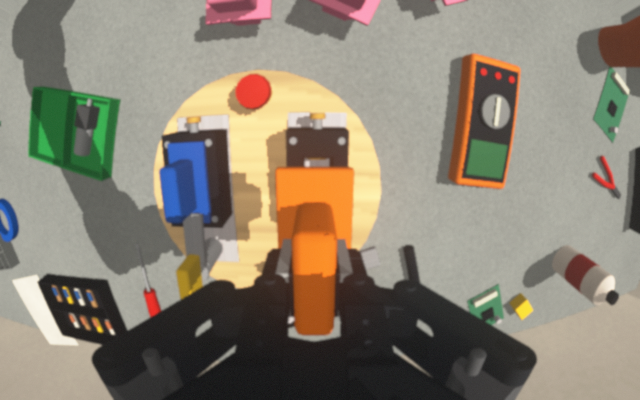

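The plug is out and held straight between the fingers (315,270), with the empty socket behind it at (317,150). Transfer to the tray.

Emit:
jog_arm(increments=[[0.002,-0.012,0,0,0,0.01,-1],[0.006,-0.035,0,-0.001,0.001,0.02,-1],[0.01,-0.06,0.001,-0.001,0.001,0.035,-1],[0.015,-0.088,0.001,-0.001,0.001,0.05,-1],[0.02,-0.116,0.001,-0.001,0.001,0.065,-1]])

```text
clock: 10.3
position: [0.526, -0.0571, 0.309]
ee_rot: [0.062, 0.998, 0.0, -0.001]
ft_force: [0.1, -0.4, -1.4]
grip_width: 0.202
grasp_force: 61.5
```

Emit:
jog_arm(increments=[[0.002,-0.024,0,0,0,0.013,-1],[0.005,-0.047,0,0,0,0.027,-1],[0.007,-0.07,0.001,0,0,0.04,-1],[0.01,-0.094,0.001,0,0,0.054,-1],[0.012,-0.117,0.001,0,0,0.067,-1]])

```text
clock: 10.72
position: [0.4994, -0.1719, 0.308]
ee_rot: [0.096, 0.995, 0.0, -0.002]
ft_force: [0.3, 0.0, -1.0]
grip_width: 0.206
grasp_force: 61.5
```

Emit:
jog_arm(increments=[[0.001,-0.024,0,0,0,0.013,-1],[0.002,-0.047,0,0,0,0.027,-1],[0.002,-0.07,0.001,0,0,0.04,-1],[0.003,-0.094,0.001,0,0,0.054,-1],[0.004,-0.118,0.001,0,0,0.067,-1]])

```text
clock: 11.13
position: [0.4732, -0.2866, 0.3068]
ee_rot: [0.129, 0.992, 0.0, -0.002]
ft_force: [0.1, -0.4, -0.1]
grip_width: 0.206
grasp_force: 61.5
```

Emit:
jog_arm(increments=[[-0.001,-0.03,0,0,0,0.013,-1],[-0.002,-0.06,0,0,0,0.027,-1],[-0.003,-0.085,0.001,0,0,0.04,-1],[-0.003,-0.105,0.001,0,0,0.054,-1],[-0.004,-0.118,0.001,0,0,0.067,-1]])

```text
clock: 11.55
position: [0.4467, -0.4025, 0.3057]
ee_rot: [0.163, 0.987, 0.0, -0.002]
ft_force: [-0.2, -0.5, -1.6]
grip_width: 0.204
grasp_force: 61.5
```

```bash
python3 - <<'E'
from h import *
o=get_obs();print(np.round(o["joint_pos"],2),o["clock"],now()[0].round(4),o["ee_rot"].round(4),o["grasp_force"])
plan((.448,-.401,.11,161.4))
c=optics.camera("top");W=world(c);hsv=cv2.cvtColor(c["color"],cv2.COLOR_RGB2HSV)
m=(hsv[...,0]<18)&(hsv[...,1]>150)&(W[...,2]>.2)
if m.any(): print(m.sum(),W[m].mean(0))
s=optics.camera("scene")["color"][...,::-1]
o=np.zeros((320,800,3),np.uint8);o[:,:400]=cv2.resize(c["color"][150:310,380:580,::-1],(400,320));o[:,400:]=cv2.resize(s[90:250,200:400],(400,320))
cv2.imwrite("pics/mix.png",o)
E
```

```text
[ 1.03  0.3  -0.47  1.43  0.13  1.45  1.81] 11.55 [ 0.4467 -0.4025  0.3057] [ 1.631e-01  9.866e-01  4.000e-04 -1.700e-03] 61.500492095947266
[-0.0014, 0.0018, 0.1957, 0.0003, -0.0035, -0.003]
534 [ 0.4415968  -0.39440964  0.28585218]
```

View pics/mix.png

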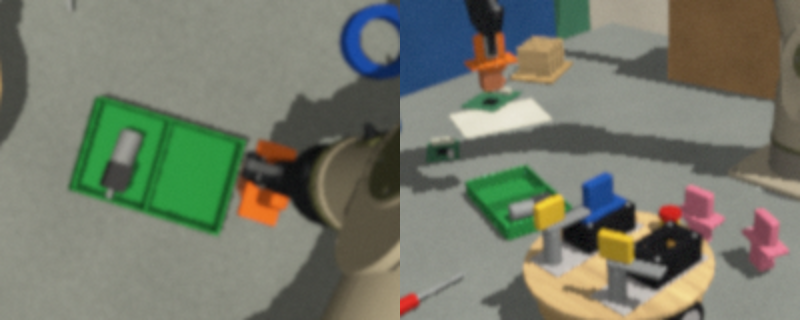

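The plug is held above the empty compartment; the offset in the top view is parallax from its height. The keeper and motor look fine. Lower it.

Emit:
jog_arm(increments=[[-0.001,0.002,0.025,0,-0.003,-0.003,-1],[-0.001,0.002,0.055,0,-0.003,-0.003,-1],[-0.001,0.002,0.085,0,-0.003,-0.003,-1],[-0.001,0.002,0.11,0,-0.003,-0.003,-1],[-0.001,0.002,0.13,0,-0.003,-0.003,-1]])

```text
clock: 12.07
position: [0.4506, -0.3958, 0.1748]
ee_rot: [0.158, 0.987, 0.001, 0.0]
ft_force: [0.6, 0.0, -0.6]
grip_width: 0.208
grasp_force: 61.6
```

Emit:
jog_arm(increments=[[0,0,0.018,0,0,0,-1],[0,0,0.034,0,0,0,-1],[0,0,0.048,0,0,0,-1],[0,0,0.058,0,0,0,-1],[0,0,0.065,0,0,0,-1]])

```text
clock: 12.48
position: [0.451, -0.3965, 0.111]
ee_rot: [0.158, 0.987, 0.001, 0.001]
ft_force: [-0.2, 0.5, -0.9]
grip_width: 0.205
grasp_force: 61.6
```

Emit:
jog_arm(increments=[[0,0,0.003,0,0,0,-1],[0,0,0.006,0,0,0,-1],[0,0,0.008,0,0,0,-1],[0,0,0.01,0,0,0,-1],[0,0,0.01,0,0,0,-1]])

```text
clock: 12.9
position: [0.4509, -0.3978, 0.1021]
ee_rot: [0.159, 0.987, 0.0, 0.001]
ft_force: [0.6, 1.0, -1.6]
grip_width: 0.202
grasp_force: 61.6
```

```bash
python3 - <<'E'
from h import *
o=get_obs();print(o["clock"],now()[0].round(4),o["ee_rot"].round(4),o["ft_force"])
plan((.448,-.401,.09,161.4))
c=optics.camera("wrist"); cv2.imwrite("pics/wrist4.png",c["color"][...,::-1])
E
```

```text
12.9 [ 0.4509 -0.3978  0.1021] [1.593e-01 9.872e-01 1.000e-04 1.100e-03] [ 0.57318349  1.01435936 -1.58574918]
[0.0018, -0.0039, 0.0121, 0.0006, 0.0021, 0.0048]
```

View pics/wrist4.png

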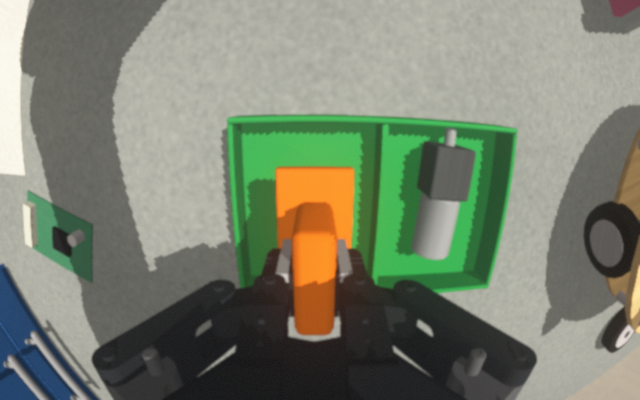

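The plug's flange (277–352) sits inside the empty compartment (240–380), slightly toward the divider. I'll shift it 4 mm and then touch down slowly.

Emit:
jog_arm(increments=[[0.001,-0.002,0.002,0,0.001,0.003,-1],[0.002,-0.004,0.004,0,0.002,0.005,-1],[0.002,-0.004,0.006,0,0.002,0.005,-1],[0.002,-0.004,0.008,0,0.002,0.005,-1],[0.002,-0.004,0.009,0,0.002,0.005,-1]])

```text
clock: 13.37
position: [0.4475, -0.4009, 0.0926]
ee_rot: [0.162, 0.987, 0.0, -0.0]
ft_force: [-0.3, 0.8, -1.3]
grip_width: 0.201
grasp_force: 61.6
```

Emit:
jog_arm(increments=[[0,0,0.001,0,0,0,-1],[0,0,0.002,0,0,0,-1],[0,0,0.002,0,0,0,-1],[0,0,0.002,0,0,0,-1]])

```text
clock: 13.7
position: [0.4478, -0.4009, 0.0911]
ee_rot: [0.162, 0.987, 0.0, 0.0]
ft_force: [-0.9, 0.3, -1.8]
grip_width: 0.204
grasp_force: 61.6
```

Emit:
jog_arm(increments=[[0,0,0.001,0,0,0,-1],[0,0,0.001,0,0,0,-1],[0,0,0.0015,0,0,0,-1],[0,0,0.002,0,0,0,-1],[0,0,0.002,0,0,0,-1]])

```text
clock: 14.12
position: [0.4478, -0.401, 0.0893]
ee_rot: [0.162, 0.987, 0.0, 0.0]
ft_force: [0.0, 0.3, 0.1]
grip_width: 0.207
grasp_force: 62.0
```

Emit:
jog_arm(increments=[[0,0,0.0005,0,0,0,-1],[0,0,0.001,0,0,0,-1],[0,0,0.001,0,0,0,-1]])

```text
clock: 14.37
position: [0.4482, -0.4011, 0.0891]
ee_rot: [0.162, 0.987, 0.0, 0.0]
ft_force: [-1.5, 2.3, 8.6]
grip_width: 0.198
grasp_force: 63.1
```

The plug is in contact with the tray floor (8.6 N). Release and rise.

Emit:
jog_arm(increments=[[0,0,-0.0005,0,0,0,-0.5],[0,0,-0.0005,0,0,0,-0.45],[0,0,-0.0005,0,0,0,-0.3],[0,0,-0.0005,0,0,0,0],[0,0,-0.0005,0,0,0,0]], grip_force=20)

```text
clock: 14.78
position: [0.4476, -0.4009, 0.0884]
ee_rot: [0.162, 0.987, 0.0, -0.0]
ft_force: [0.3, 0.9, -1.1]
grip_width: 0.504
grasp_force: 0.0
```

Emit:
jog_arm(increments=[[0,0,0,0,0,0,0],[0,0,-0.01,0,0,0,0],[0,0,-0.025,0,0,0,0],[0,0,-0.045,0,0,0,0],[0,0,-0.07,0,0,0,0]])

```text
clock: 15.2
position: [0.4472, -0.4005, 0.1589]
ee_rot: [0.162, 0.987, 0.001, -0.001]
ft_force: [-0.2, -1.3, -0.3]
grip_width: 0.498
grasp_force: 0.0
```

Emit:
jog_arm(increments=[[0,0,-0.025,0,0,0,0],[0,0,-0.05,0,0,0,0],[0,0,-0.075,0,0,0,0],[0,0,-0.095,0,0,0,0],[0,0,-0.11,0,0,0,0]])

```text
clock: 15.62
position: [0.4481, -0.4012, 0.2717]
ee_rot: [0.162, 0.987, -0.0, 0.001]
ft_force: [0.6, -0.4, 0.3]
grip_width: 0.504
grasp_force: 0.0
```

```bash
python3 - <<'E'
from h import *
o=get_obs();print(o["clock"],now()[0].round(4),o["ft_force"])
w=optics.camera("wrist")["color"][...,::-1];s=optics.camera("scene")["color"][...,::-1]
o=np.zeros((400,800,3),np.uint8);o[:,:400]=cv2.resize(w[:,120:520],(400,400));o[:,400:]=cv2.resize(s[140:300,200:360],(400,400))
cv2.imwrite("pics/final.png",o)
E
```

```text
15.6167 [ 0.4481 -0.4012  0.2717] [ 0.60501069 -0.35256713  0.33609211]
```

View pics/final.png

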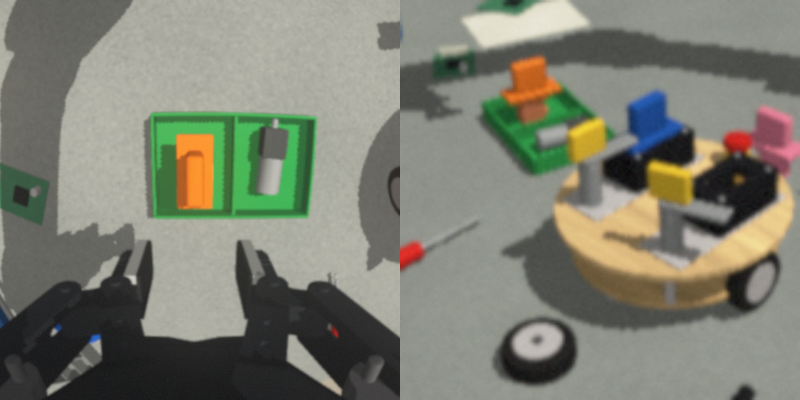

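The orange plug stands upright in the empty compartment (left view 195,172; right view 528,90). The blue plug is seated with its keeper over it, the motor is untouched, and the gripper is clear.

```bash
python3 -c "
from workcell import workorder
print(workorder.hand_in())"
```

```text
the job is handed in; nothing more can be done
None
```

The job is handed in at about 16 s of the 58 s limit: the orange plug's keeper is swung aside, the plug stands upright in the tray's empty compartment, and the final pictures show the blue plug, its keeper and the motor as they were; no verdict came back.

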